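# Tare the counter balance and weigh the salt

## Robot

A 6-joint arm with a two-finger parallel gripper is mounted at the origin on a cart in front of the work surface, level with it; the furniture and walls round the work are solid. World frame = base frame: x ahead of the robot, y to its left, z up, the work surface at z = 0. Lengths are in mm, angles in rad, forces in N, time in s.
With the tool pointing down it reaches from about 400 to 925 mm from the base axis. Payload 12.5 kg.
Tool frame: the origin (TCP) lies midway between the tips of the shut fingers; the grasp point (between the pads) lies 19 mm behind it; z points along the fingers, y is the line along which they close (so a half turn about z gives the same grasp; the last joint's range is limited). The gripper opens to 95 mm and grips with 3 to 60 N. Pads are 20 mm wide; open, the fingers measure 119 mm over their backs; the gripper's body (75 mm by 180 mm) begins 59 mm behind the grasp point.
Start: joints at [1.117, 0.491, 1.559, -0, 1.092, -0.106], TCP at [213.003, 587.602, 214.661] pointing down, gripper open.
Joint ranges: [-3.1, 3.1], [-0.84, 2.19], [0.05, 2.79], [-1.13, 4.28], [0.06, 2.93], [-2.69, 2.69]. Speed limits (rad/s): [2.22, 2.22, 2.79, 3.14, 3.14, 3.14].

## Interface

Orientations are given as [roll, pitch, yaw] about the fixed x, y, z axes, in that order (R = Rz(yaw) Ry(pitch) Rx(roll)).
In Python, from cell import * gives the robot as it stands.
- The arm moves only by the tool servo_tool, never from a script. Its argument "moves" is one flat list of numbers, 5 for each row, row after row: the shift along the world's x, y, z as a fraction of full scale, then the turn about the world's z as a fraction of full scale, then the opening, from 0 (shut) to 1 (fully open). A call has 1 to 12 rows; each row is the pose to reach, as a shift and turn from the pose commanded when the call began, turning the shorter way round; what a row does not reach only later rows make up. Full scale, the value 1, is 400 mm for a shift and 180 degrees for a turn. A row lasts 1/12 s, in which the tool goes at most 41.7 mm and 7.16 degrees, less where a joint would pass 70% of its speed; a pose out of reach is approached as far as the arm can. A call with a number of a shift or a turn outside -1 to 1 is refused whole. A call with a gripper value outside its range is refused whole. The fingers move at their own pace and stop on an object; the grip force is fixed at half the most. Time passes only in rows, so rows that repeat a pose let the fingers close. It gives the time, the measured TCP pose, the force, the opening and the grip force at its end, in the units of the state.
- state(): the state, without advancing time (a new reading comes with each control period).
- read_camera(name): name is "scene" or "top" or "wrist"; returns (picture, depth): 420x560x3 uint8, blue, green, red; 420x560 float32, mm along the optical axis (not along the pixel's ray), 0 where there is no reading.
- get_calibration(name): a dict with "K" (3x3 intrinsics, pixels), "R" (3x3) and "t" (3): a world point X has camera coordinates R X + t. Camera axes: x right, y down, z forward; pixel columns grow to the right and rows downward; lengths in mm; the calibration is good to about 2 mm. A picture is of the moment at which its call begins: read the wrist's pose just before it. get_calibration takes no time and is no camera call; for the wrist camera it gives the pose at the moment of the call.
- job_done(): hands the job in; it is judged then, once.
The state is a dict: "t": time; "joints": joint angles; "qvel": joint speeds; "tau": joint torques, N m; "eef_pos": TCP position; "tcp_rot": TCP orientation; "ft_force": force on the tool from outside, world axes, zero at the start; "moment": the same for the moment, N m; "opening": opening from 0.0 (shut) to 1.0 (fully open); "grip_force": force on a finger pad.
Only numpy, scipy, OpenCV 4.12 (cv2) and the standard library are available. Lean on these libraries where they do the work, as an engineer would, in place of code of your own. Each camera call takes 0.05 s, during which the arm holds its last target. There are 200 camera calls.

## Task

Weigh the salt in the glass shaker on the counter balance. The empty shaker counts for 60 grams, so first turn the tare dial until its scale reads 60 at the red index line; then stand the shaker on the round platform, and after that put brass weights, one by one, on the square platform until the beam floats level. Leave the dial at 60 and the loaded balance at rest, and do not shift the glass, the mug or the lighter.

Things in the scene. Friction and masses are not known exactly. Their poses are not given: they have to be found in the camera images.
- scale: White balance, fixed on the wooden hob cover (cover top z = 0.025). Origin: under the beam's pivot, on the cover; own x to the back, y to its left, z up. Foot 92 x 250 mm, 30 mm high. Round platform at own y = +90 mm, square one at y = -90 mm, tops 79 mm up. Level-mark plate behind the pivot: 46 mm wide, top 92 mm up. The dial face, centred at own x = -88 mm, slopes 30 degrees to the robot.
- tare_dial (a joint): White tare dial, 86 mm across. Rad: 0.034907 (2 degrees) a gram, 0 to 120 g; 60 g is 2.0944. The value grows anticlockwise, seen facing the dial. Marks on the turning disc: red zero, then clockwise a short one each 5 g, a long one each 10 g; read the mark at the fixed red index line, uphill of the disc. Friction 0.07 N m holds it. At n grams it acts as n grams on the square platform.
- dial_grip (a point): Middle of the dial's black wing knob, on its axis, 30 mm above the face. z points out of the face along the axis, 30 degrees from vertical, towards the robot; x turns with the dial and runs along the wing (44 mm long, 13 mm thick along y, top 10 mm above this point; its round foot, 47 mm across, is 21 mm below). At a reading of 0, x points uphill, away from the robot.
- beam (a joint): Tilt of the beam in rad: 0 level; positive when the square (weights') platform is down, negative when the round (load) platform is down; stops at +-0.09. Near level 1 g of difference tilts it by about 0.004; it settles in about a second. A parallel linkage keeps the platforms horizontal and makes the place of a load on them unimportant. Level, the red-tipped pointer stands at the red mark.
- load_top (a point): Centre of the top of the round load platform (steel, 116 mm across, 6 mm thick), on the left as seen from the robot. It sinks up to 8 mm as the beam tilts. Axes as those of the balance.
- weight_top (a point): Centre of the top of the square weights' platform (steel, 92 mm front to back, 86 mm across, 5 mm thick), on the right. It sinks up to 8 mm as the beam tilts. Axes as those of the balance.
- salt_shaker: Glass salt shaker with a domed grey metal cap and white salt inside, 90 mm tall; widest at the foot, 44 mm, narrowing to about 36 mm at 65 mm up; cap 34 mm across. With the salt in it, it weighs 130 g, of which 60 g are the empty shaker. Origin: centre of its underside; z up.
- weight_100: Brass 100 g weight, the largest: body 26 mm across and 20 mm high, with a 15 mm knob on top, 32 mm tall in all. Origin: centre of its underside.
- weight_50: Brass 50 g weight: body 20.6 mm across and 16 mm high, with a 12 mm knob on top, 27 mm tall in all. Origin: centre of its underside.
- weight_20: Brass 20 g weight, the smallest: body 15.6 mm across and 11 mm high, with a 10 mm knob on top, 21 mm tall in all. Origin: centre of its underside.
- tumbler: Small drinking glass, 42 mm across, 50 mm tall, standing behind the work: a bystander. Origin: centre of its underside.
- orange_mug: Orange mug, 81 mm across, 101 mm tall, standing behind the balance: a bystander. Origin: centre of its underside.
- red_lighter: Red gas lighter lying flat to the right of the balance, 72 x 42 x 12 mm: a bystander. Origin: centre of its underside.

How it is judged:
By the outcome, as a careful person would: the job done as asked, in the order asked, and still so for the second after the job is handed in, with the robot touching nothing.
It also fails if it takes over 72 s, if anything falls off the work surface, if the arm or the gripper's body presses on something with over 40 N, if the wrist force passes 120 N, or if a joint passes its speed limit or range.

## Working session

There is one attempt and no reset: what is moved stays moved. The work goes in short steps, Python scripts to look and compute and a tool call to move; the robot and the scene stay as the last step left them, time stands still between calls to the robot, and variables do not carry over. Pictures are saved under pics/ and viewed, at most 10 in all, crops included, and the job is handed in when it is done.

Besides the shell and the picture viewer there is one more tool, called as name(argument=value, ...), one argument or row to a line, values as JSON. servo_tool: Moves the arm, as the interface text tells. Its arguments: {"type":"object","properties":{"moves":{"type":"array"}},"required":["moves"]}

```bash
mkdir -p pics
cat > h.py <<'E'
from cell import *
import numpy as np, cv2
def snap(n,f):
    c=get_calibration(n); p,d=read_camera(n); cv2.imwrite('pics/'+f+'.png',p); np.savez('pics/'+f,d=d,**{k:np.array(c[k],float) for k in 'KRt'}); return p,d
def w(f,u,v,d=None,z=None):
    q=np.load('pics/'+f+'.npz'); K,R,t=q['K'],q['R'],q['t'].ravel(); r=R.T@np.linalg.inv(K)@[u,v,1]; c=-R.T@t
    if z is not None: return c+r*(z-c[2])/r[2]
    if d is None:
        a=q['d'][int(v)-1:int(v)+2,int(u)-1:int(u)+2]; d=np.median(a)
    return c+r*d
def px(f,X):
    q=np.load('pics/'+f+'.npz'); p=q['K']@(q['R']@np.array(X,float)+q['t'].ravel()); return p[:2]/p[2]
E
python3 - <<'E'
from h import *
for n in('scene','top'):
    snap(n,n+'0'); c=get_calibration(n); print(n,np.round(-np.array(c['R']).T@np.array(c['t']).ravel()),np.round(c['K'],1)[0])
a=cv2.imread('pics/scene0.png');b=cv2.imread('pics/top0.png')
s=state();print(s['t'],s['eef_pos'],s['tcp_rot'],s['ft_force'])
E
```

```text
scene [ -11. -134.  721.] [481.5   0.  273. ]
top [390. 145. 993.] [518.2   0.  272.9]
0.1 [212.90581939 587.40750853 214.14726802] [-3.14065752e+00 -1.02394277e-04  2.79378557e+00] [-0.6208483   0.77130954  0.11785383]
```

View pics/scene0.png

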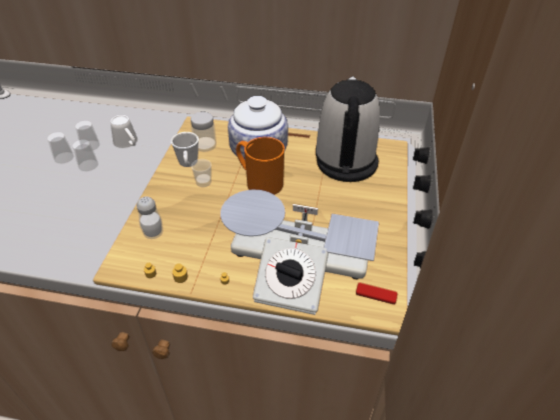

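View pics/top0.png

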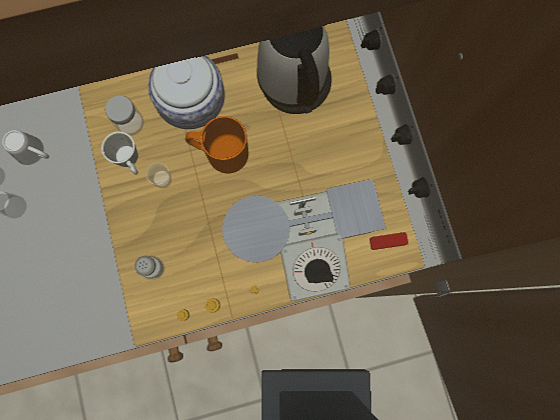

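Run:
```python
from h import *
a=cv2.imread('pics/scene0.png');b=cv2.imread('pics/top0.png')
A=cv2.resize(b[170:330,125:275],None,fx=2.6,fy=2.6,interpolation=cv2.INTER_CUBIC)
A=cv2.resize(b[170:320,270:420],(400,400),interpolation=cv2.INTER_CUBIC)
B=cv2.resize(b[230:330,125:265],(400,286)[:2],interpolation=cv2.INTER_CUBIC)
C=cv2.resize(a[190:330,220:400],(400,311),interpolation=cv2.INTER_CUBIC)
D=cv2.resize(a[180:290,120:260],(400,314)[:2],interpolation=cv2.INTER_CUBIC)
m=np.zeros((600,800,3),np.uint8)
m[:286,:400]=B; m[286:600,:400]=D; m[:311,400:]=C; A2=cv2.resize(A[:, :],(289,289));m[311:600,400:689]=A2
cv2.imwrite('pics/comp0.png',m)
for n,u,v in [('top0',150,264),('top0',183,315),('top0',213,305),('top0',254,290),('top0',255,228),('top0',355,208),('top0',312,245),('top0',318,270),('top0',389,241),('scene0',253,212),('scene0',352,237),('scene0',149,205),('scene0',151,222),('scene0',150,269),('scene0',179,270),('scene0',225,277)]: print(n,u,v,np.round(w(n,u,v)))
```

```text
top0 150 264 [454. 352. 112.]
top0 183 315 [368. 303.  53.]
top0 213 305 [385. 250.  57.]
top0 254 290 [412. 177.  46.]
top0 255 228 [515. 174. 112.]
top0 355 208 [553.  -1.  96.]
top0 312 245 [488.  75.  95.]
top0 318 270 [445.  65.  90.]
top0 389 241 [502. -72.  37.]
scene0 253 212 [514. 170. 113.]
scene0 352 237 [549.  -6.  98.]
scene0 149 205 [449. 349. 110.]
scene0 151 222 [441. 347.  74.]
scene0 150 269 [367. 301.  44.]
scene0 179 270 [381. 247.  55.]
scene0 225 277 [413. 174.  41.]
```

View pics/comp0.png

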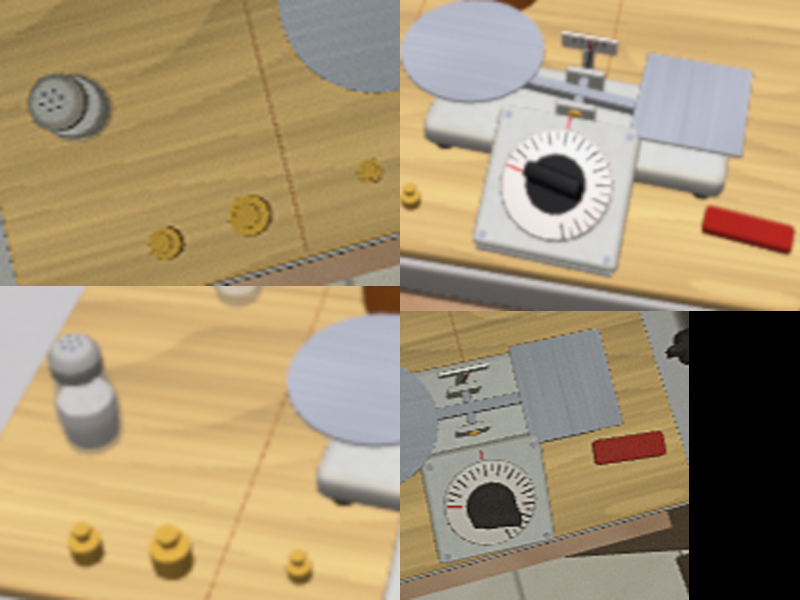

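Run:
```python
from h import *
def cloud(f):
    q=np.load('pics/'+f+'.npz'); d=q['d']; v,u=np.mgrid[:420,:560]; r=np.stack([u,v,np.ones_like(u)],-1)@np.linalg.inv(q['K']).T
    P=(r*d[...,None]-q['t'].ravel())@q['R']; P[d==0]=np.nan; return P
for f in('top0','scene0'):
    P=cloud(f); 
    def comp(n,c,rad,z0,z1):
        m=(np.hypot(P[...,0]-c[0],P[...,1]-c[1])<rad)&(P[...,2]>z0)&(P[...,2]<z1); Q=P[m]
        print(f,n,m.sum(),'mean',np.round(Q.mean(0),1),'mid',np.round((Q.min(0)+Q.max(0))/2,1),'ext',np.round(np.ptp(Q,axis=0),1))
        return Q
    comp('load',(515,174),70,105,119); comp('sq',(551,-3),75,92,102)
    comp('shk',(448,350),40,95,125); comp('shk low',(448,350),40,35,90)
    for n,c in(('50',(367,302)),('100',(383,249)),('20',(412,175))): comp(n,c,22,33,65)
    # dial face plane: points 30-42 from center
    c=np.array([447,67])
    m=(np.hypot(P[...,0]-c[0],P[...,1]-c[1])<40)&(np.hypot(P[...,0]-c[0],P[...,1]-c[1])>29);Q=P[m];
    A=np.c_[Q[:,:2]-c,np.ones(len(Q))]; k=np.linalg.lstsq(A,Q[:,2],rcond=None)[0]; r=abs(A@k-Q[:,2]);g=r<5; k=np.linalg.lstsq(A[g],Q[g,2],rcond=None)[0]; print('face',k,g.sum(),len(g), np.degrees(np.arctan(np.hypot(*k[:2]))),np.arctan2(k[1],k[0]))
    for nm,p in {'mug':(630,200),'kettle':(720,30)}.items():
        m=(P[...,2]>60)&(np.hypot(P[...,0]-p[0],P[...,1]-p[1])<75);print(nm,np.round(np.nanmin(P[m],0)),np.round(np.nanmax(P[m],0)))
c=get_calibration('wrist');R=np.array(c['R']);print('wrist cam',-R.T@np.array(c['t']).ravel(),R.round(2).tolist(),np.array(c['K']).round(1).tolist())
```

```text
top0 load 3511 mean [514.8 173.8 112.8] mid [515.2 174.1 112.6] ext [113.3 113.6  11.6]
top0 sq 2599 mean [550.3   0.7  96.5] mid [548.    1.2  96.9] ext [116.4 105.9   9.8]
top0 shk 333 mean [451.8 361.4 111.2] mid [452.1 363.6 107.2] ext [32.5 33.1 23.4]
top0 shk low 224 mean [448.5 351.2  69.5] mid [452.8 358.9  62.4] ext [43.  33.6 53.4]
top0 50 107 mean [368.4 306.   45.5] mid [368.5 306.5  45.6] ext [19.4 18.6 22.8]
top0 100 163 mean [385.8 253.2  50.1] mid [386.1 253.8  48.4] ext [23.2 23.6 28.5]
top0 20 56 mean [413.2 178.6  40.8] mid [413.  178.7  41.7] ext [12.7 12.8 15. ]
face [ 0.54989261  0.11887013 76.92374097] 706 763 29.361844083412134 0.212893922853405
mug [555. 126.  60.] [704. 268. 690.]
kettle [732.  54.  61.] [791.  96. 218.]
scene0 load 2363 mean [513.8 170.1 112.8] mid [515.4 171.4 112.3] ext [115.5 116.    7.7]
scene0 sq 2077 mean [548.5  -2.6  96.4] mid [548.3  -1.6  96. ] ext [117.9 106.    7.8]
scene0 shk 273 mean [448.7 356.  108.3] mid [451.6 359.5 106.5] ext [30.9 32.5 22.7]
scene0 shk low 485 mean [443.7 350.9  64.5] mid [450.3 357.   62.5] ext [36.9 36.5 54.6]
scene0 50 128 mean [367.3 302.2  43.5] mid [369.7 304.3  44.2] ext [21.2 20.1 22. ]
scene0 100 205 mean [383.7 248.4  47.1] mid [387.  251.6  46.9] ext [25.6 26.1 27.3]
scene0 20 69 mean [413.2 175.1  40.1] mid [414.2 176.4  40.5] ext [13.8 15.9 14.7]
face [ 0.59064667  0.10573139 75.87475506] 901 1016 30.96525271889052 0.17713340569490396
mug [556. 156.  60.] [705. 266. 129.]
kettle [732.  51.  61.] [791.  93. 219.]
wrist cam [143.5976467  612.77286543 383.24114954] [[0.34, 0.94, -0.0], [0.91, -0.33, 0.26], [0.24, -0.09, -0.97]] [[341.8, 0.0, 277.1], [0.0, 341.8, 216.0], [0.0, 0.0, 1.0]]
```

servo_tool(
  moves=[0.33,-0.66,0,0.17,0,0.33,-0.66,0,0.17,0,0.33,-0.66,0,0.17,0,0.33,-0.66,0,0.17,0,0.33,-0.66,0,0.17,0,0.33,-0.66,0,0.17,0,0.33,-0.66,0,0.17,0,0.33,-0.66,0,0.17,0],
)

```text
t: 0.77
eef_pos: [346.4, 319.6, 214.6]
tcp_rot: [-3.141, -0.0, -2.958]
ft_force: [0.4, 0.1, 1.1]
opening: 0.494
grip_force: 0.0
```

servo_tool(
  moves=[0.33,-0.66,0,0,0,0.33,-0.66,0,0,0,0.33,-0.66,0,0,0,0.33,-0.66,0,0,0,0.33,-0.66,0,0,0,0.33,-0.66,0,0,0,0.33,-0.66,0,0,0,0.33,-0.66,0,0,0,0.33,-0.66,0,0,0,0.33,-0.66,0,0,0],
)

```text
t: 1.6
eef_pos: [476.7, 59.8, 214.3]
tcp_rot: [3.141, -0.001, -2.956]
ft_force: [-0.3, 0.6, 0.3]
opening: 0.007
grip_force: 0.0
```

Run:
```python
from h import *
s=state();print(s['t'],s['eef_pos'].round(1) if hasattr(s['eef_pos'],'round') else s['eef_pos'],s['tcp_rot'],s['opening'])
p,d=snap('wrist','w1')
c=px('w1',[445.7,69,76]);print(c)
u0,v0=int(c[0])-100,max(0,int(c[1])-85)
cr=p[v0:v0+170,u0:u0+200];print(u0,v0,cr.shape)
m=np.zeros((510,800,3),np.uint8)
cv2.imwrite('pics/w1c.png',cv2.resize(cr,None,fx=3.5,fy=3.5,interpolation=cv2.INTER_CUBIC))
```

```text
1.6 [476.7  59.8 214.3] [ 3.14107849e+00 -8.37482841e-04 -2.95636770e+00] 0.007495054337556699
[292.40768344 175.80466657]
192 90 (170, 200, 3)
```

View pics/w1c.png

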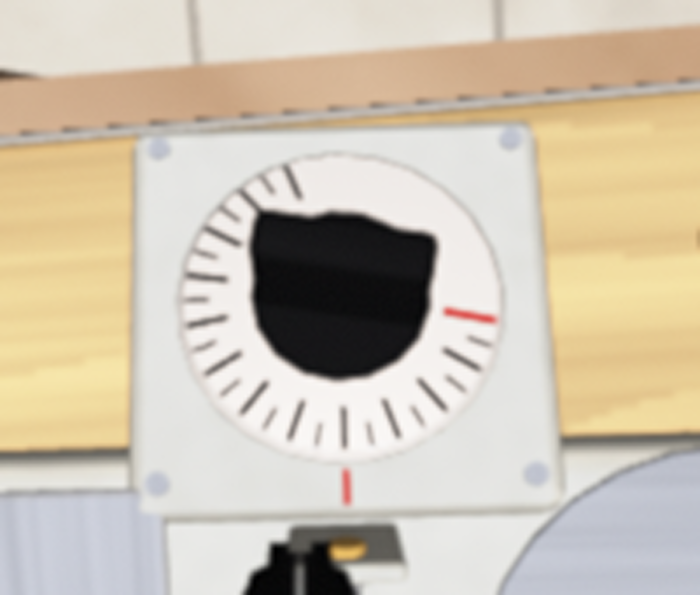

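```bash
cat >> h.py <<'E'
def dialang(f,cu,cv_,marks,C=(445.7,69,76),yaw=.195):
    # angles (deg, anticlockwise from uphill) of pixel points of an enlarged crop on the face plane
    q=np.load('pics/'+f+'.npz');R,t,K=q['R'],q['t'].ravel(),q['K'];ex=np.array([np.cos(yaw),np.sin(yaw),0]);ey=np.array([-ex[1],ex[0],0]);n=-.5*ex+np.array([0,0,.866]);u=.866*ex+np.array([0,0,.5]);c=-R.T@t
    def P(a,b):
        r=R.T@np.linalg.inv(K)@[a,b,1]; X=c+r*((np.array(C)-c)@n)/(r@n); return X
    return [(round(float((P(*m)-C)@u),1),round(float((P(*m)-C)@ey),1)) for m in marks]
E
python3 - <<'E'
from h import *
f=lambda a,b:(192+a/3.5-.4,90+b/3.5-.4)
ms=dict(zero=(470,317),zi=(445,312),zo=(496,321),idx=(347,487),m40=(345,427),m120=(293,182),L=(181,300),R=(502,300),T=(340,153),B=(340,461))
for k,v in zip(ms,dialang('w1',0,0,[f(*m) for m in ms.values()])): print(k,v,round(np.degrees(np.arctan2(v[1],v[0])),1))
for a,b in[(270,225),(340,225),(430,245),(340,250),(230,320),(340,440)]: print((a,b),w('w1',*f(a,b)).round(1))
print(px('w1',[426,65,110.6])*1)
print([ (f(a,b)) for a,b in((262,212),(436,238))])
E
```

```text
zero (4.5, 30.0) 81.5
zi (3.1, 23.7) 82.5
zo (5.7, 36.6) 81.1
idx (49.0, -2.5) -2.9
m40 (33.6, -2.7) -4.6
m120 (-34.1, -15.2) -156.0
L (-0.9, -44.4) -91.2
R (-0.1, 38.5) 90.1
T (-42.5, -2.6) -176.5
B (42.3, -4.1) -5.5
(270, 225) [428.2  44.7 102.4]
(340, 225) [425.2  60.7 102.1]
(430, 245) [425.6  81.8 105.2]
(340, 250) [430.5  61.6 106.4]
(230, 320) [455.9  38.7  78. ]
(340, 440) [478.1  71.4  93.4]
[294.28134617 156.80869969]
[(266.4571428571429, 150.17142857142855), (316.1714285714286, 157.6)]
```

servo_tool(
  moves=[-0.175,-0.07,0,0,0,-0.175,-0.07,0,0,0,-0.175,-0.07,-0.1,0,0,-0.175,-0.07,-0.2,0,0,-0.175,-0.07,-0.3,0,0,-0.175,-0.07,-0.3,0,0,-0.175,-0.07,-0.3,0,0],
)

```text
t: 2.23
eef_pos: [406.0, 32.7, 94.2]
tcp_rot: [3.14, -0.005, -2.953]
ft_force: [0.9, 0.4, -0.3]
opening: 0.002
grip_force: 0.0
```

servo_tool(
  moves=[0.01,0.002,0,0,0,0.02,0.004,0,0,0,0.03,0.006,0,0,0,0.03,0.006,0,0,0,0.03,0.006,0,0,0],
)

```text
t: 2.65
eef_pos: [420.3, 33.4, 96.8]
tcp_rot: [-3.14, 0.003, -2.955]
ft_force: [-2.5, -10.9, 3.5]
opening: 0.005
grip_force: 5.3
```

Run:
```python
from h import *
p,d=snap('scene','s2'); c=px('s2',[446.3,66,76]); print(c)
u,v=int(c[0])-35,int(c[1])-38; print(u,v)
A=cv2.resize(p[v:v+70,u:u+70],None,fx=5.5,fy=5.5,interpolation=cv2.INTER_CUBIC)
p2,d=snap('wrist','w2'); c=px('w2',[446.3,66,76]); print(c); u,v=int(c[0])-70,max(0,int(c[1])-70); print(u,v)
B=cv2.resize(p2[v:v+140,u:u+140],(385,385),interpolation=cv2.INTER_CUBIC)
cv2.imwrite('pics/c2.png',np.hstack([A,B]))
```

```text
[289.24795127 272.5523186 ]
254 234
[320.07595398 300.87536697]
250 230
```

View pics/c2.png

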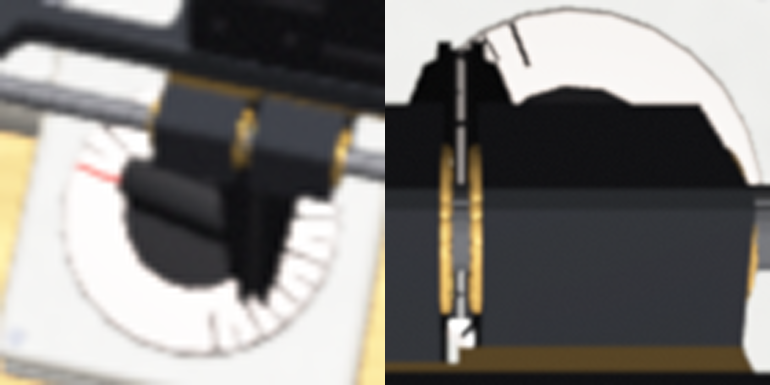

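servo_tool(
  moves=[-0.04,-0.008,0,0,0,-0.04,-0.008,0,0,0,-0.045,0.02,0,0,0,-0.045,0.02,0,0,0,-0.045,0.02,0,0,0],
)

```text
t: 3.17
eef_pos: [402.0, 42.3, 95.7]
tcp_rot: [-3.141, 0.002, -2.954]
ft_force: [-0.7, 1.1, -0.2]
opening: 0.007
grip_force: 0.0
```

servo_tool(
  moves=[0.01,0.002,0,0,0,0.02,0.004,0,0,0,0.03,0.006,0,0,0,0.03,0.006,0,0,0,0.03,0.006,0,0,0],
)

```text
t: 3.58
eef_pos: [413.1, 44.3, 94.5]
tcp_rot: [3.141, -0.001, -2.955]
ft_force: [-1.5, 0.2, 1.9]
opening: 0.004
grip_force: 0.9
```

```bash
cat >> h.py <<'E'
def red(f):
    # angle of the red zero mark, scene picture
    p=cv2.imread('pics/'+f+'.png').astype(int); C=np.array([446.3,66,76])
    c=px(f,C); b,g,r=p[...,0],p[...,1],p[...,2]; m=(r-np.maximum(b,g)>60)
    vv,uu=np.nonzero(m); k=np.hypot(uu-c[0],vv-c[1])<45; L=dialang(f,0,0,list(zip(uu[k],vv[k])),C=C); L=np.array(L)
    rr=np.hypot(L[:,0],L[:,1]); o=[]
    for lo,hi in((22,39),(44,54)):
        s=L[(rr>lo)&(rr<hi)]; 
        if len(s): a=s.mean(0); o.append((len(s),a.round(1),np.degrees(np.arctan2(a[1],a[0])).round(1)))
    return o
E
python3 - <<'E'
from h import *
snap('scene','s3')
for f in('scene0','s2','s3'): print(red(f))
E
```

```text
[(8, array([ 6. , 32.5]), np.float64(79.5)), (4, array([49. , -0.5]), np.float64(-0.6))]
[(6, array([ 6. , 30.8]), np.float64(79.0))]
[(7, array([ 5.6, 30.6]), np.float64(79.6))]
```

servo_tool(
  moves=[0.005,0.001,0,0,0,0.01,0.002,0,0,0,0.015,0.003,0,0,0,0.015,0.003,0,0,0,0.015,0.003,0,0,0],
)

```text
t: 4.05
eef_pos: [415.8, 45.0, 94.3]
tcp_rot: [3.141, -0.007, -2.955]
ft_force: [-14.4, -10.6, 9.8]
opening: 0.003
grip_force: 11.8
```

Run:
```python
from h import *
snap('scene','s4')
print(red('s4'))
```

```text
[(6, array([ 1.7, 31.8]), np.float64(86.9))]
```

servo_tool(
  moves=[0.005,0.001,0,0,0,0.01,0.002,0,0,0,0.01,0.002,0,0,0,0.01,0.002,0,0,0],
)

```text
t: 4.43
eef_pos: [417.0, 45.2, 94.3]
tcp_rot: [3.141, -0.013, -2.954]
ft_force: [-28.1, -21.6, 23.3]
opening: 0.004
grip_force: 21.9
```

Run:
```python
from h import *
p,d=snap('scene','s5')
print(red('s5'))
c=px('s5',[446.3,66,76]);u,v=int(c[0])-50,int(c[1])-60
cv2.imwrite('pics/c5.png',cv2.resize(p[v:v+100,u:u+100],None,fx=6,fy=6,interpolation=cv2.INTER_CUBIC))
```

```text
[(8, array([-0.3, 32.6]), np.float64(90.5))]
```

View pics/c5.png

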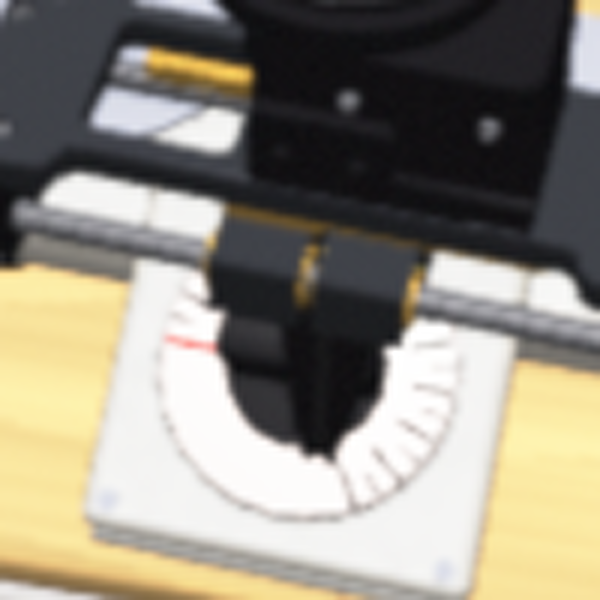

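servo_tool(
  moves=[-0.038,-0.015,0.0125,0,0,-0.038,-0.015,0.0125,0,0,-0.028,-0.013,0.0125,0,0,-0.018,-0.011,0.0125,0,0,-0.013,-0.01,0.0125,0,0,-0.013,-0.01,0.0125,0,0],
)

```text
t: 4.98
eef_pos: [417.2, 42.5, 99.3]
tcp_rot: [3.141, -0.004, -2.955]
ft_force: [-9.7, -4.9, 5.7]
opening: 0.004
grip_force: 4.7
```

Run:
```python
from h import *
p,d=snap('scene','s6')
print(red('s6'),state()['ft_force'],state()['eef_pos'])
```

```text
[(7, array([-1.8, 31.8]), np.float64(93.2))] [-8.16342514 -4.45881123  5.7933509 ] [417.09326913  42.48036693  99.29531355]
```

servo_tool(
  moves=[0.005,0.001,0.003,0,0,0.01,0.001,0.005,0,0,0.015,0.001,0.005,0,0,0.015,0.001,0.005,0,0],
)

```text
t: 5.37
eef_pos: [422.5, 42.6, 101.2]
tcp_rot: [3.141, -0.005, -2.955]
ft_force: [-10.9, -7.6, 6.5]
opening: 0.003
grip_force: 6.5
```

Run:
```python
from h import *
p,d=snap('scene','s7')
print(red('s7'),state()['ft_force'],state()['eef_pos'])
```

```text
[(7, array([-15.4,  29.6]), np.float64(117.4))] [-10.42466333  -7.31342392   6.77685838] [422.5974651   42.62964351 101.20515921]
```

servo_tool(
  moves=[-0.03,-0.006,0,0,0,-0.03,-0.006,0.1,0,0,-0.03,-0.006,0.2,0,0,-0.03,-0.006,0.28,0,0,0.07,0.03,0.28,0,0,0.13,0.04,0.28,0,0,0.13,0.04,0.28,0,0,0.13,0.04,0.28,0,0],
)

```text
t: 6.08
eef_pos: [476.9, 59.3, 213.3]
tcp_rot: [3.141, -0.0, -2.954]
ft_force: [-0.3, -0.2, -0.9]
opening: 0.002
grip_force: 0.0
```

Run:
```python
from h import *
print(state()['eef_pos'])
snap('scene','s8'); print(red('s8'))
p,d=snap('wrist','w8')
c=px('w8',[446.3,66,76]);u,v=int(c[0])-60,int(c[1])-50;print(u,v)
cv2.imwrite('pics/c8.png',cv2.resize(p[v:v+110,u:u+120],None,fx=5.4,fy=5.4,interpolation=cv2.INTER_CUBIC))
# unwrapped brightness around r=33 (marks) relative to index
print(red('w8'),red('w1'))
```

```text
[476.93220141  59.28811079 213.28167045]
[(8, array([-15.5,  29. ]), np.float64(118.1)), (3, array([49.9, -0.7]), np.float64(-0.8))]
229 127
[(27, array([-17.2,  28.4]), np.float64(121.2))] [(31, array([ 4. , 32.8]), np.float64(83.1))]
```

View pics/c8.png

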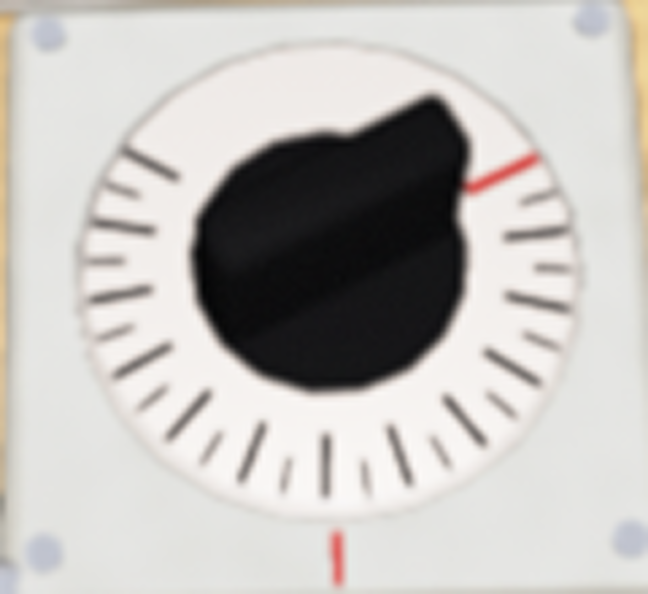

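```bash
cat >> h.py <<'E'
from scipy.optimize import minimize
def reading(f):
    p=cv2.imread('pics/'+f+'.png').astype(float); C=np.array([446.3,66,76]); c=px(f,C); s=4
    u,v=np.meshgrid(np.arange(c[0]-65,c[0]+65,1/s),np.arange(c[1]-60,c[1]+75,1/s))
    im=cv2.remap(p.astype(np.float32),u.astype(np.float32),v.astype(np.float32),cv2.INTER_LINEAR)
    X=dialangv(f,np.c_[u.ravel(),v.ravel()],C); b,g,r=[im[...,i].ravel() for i in range(3)]
    R0=np.hypot(X[:,0],X[:,1]); dark=np.clip(190-r,0,None)*(R0>33)*(R0<38.5); rd=np.clip(r-np.maximum(b,g)-25,0,None)
    def ph(k):
        a=np.arctan2(X[:,1]-k[1],X[:,0]-k[0]); return (dark*np.exp(36j*a)).sum()/dark.sum()
    o=minimize(lambda k:-abs(ph(k)),[0,0],method='Nelder-Mead'); k=o.x
    a=np.degrees(np.arctan2(X[:,1]-k[1],X[:,0]-k[0])); rr=np.hypot(X[:,0]-k[0],X[:,1]-k[1])
    z=(rr<40)*(rr>28)*rd; i=(rr>44)*(rr<56)*(abs(a)<15)*rd
    A=(a*z).sum()/z.sum(); I=(a*i).sum()/i.sum()
    return dict(c=k.round(2),conc=round(-o.fun,3),zero_minus_idx=(A-I).round(2),phase=np.degrees(np.angle(ph(k)))/36-I,idx=I.round(2))
def dialangv(f,uv,C,yaw=.195):
    q=np.load('pics/'+f+'.npz');R,t,K=q['R'],q['t'].ravel(),q['K'];ex=np.array([np.cos(yaw),np.sin(yaw),0]);ey=np.array([-ex[1],ex[0],0]);n=np.array([0,0,.866])-.5*ex;u=.866*ex+np.array([0,0,.5]);c=-R.T@t
    r=np.c_[uv,np.ones(len(uv))]@np.linalg.inv(K).T@R; X=c+r*(((C-c)@n)/(r@n))[:,None]-C
    return np.c_[X@u,X@ey]
E
python3 - <<'E'
from h import *
for f in('w1','w8','scene0','s8'): print(f,reading(f))
E
```

```text
w1 {'c': array([-1.32, -0.12]), 'conc': np.float64(0.91), 'zero_minus_idx': np.float64(80.12), 'phase': np.float64(-0.26991659554588726), 'idx': np.float64(0.66)}
w8 {'c': array([-1.56, -0.4 ]), 'conc': np.float64(0.477), 'zero_minus_idx': np.float64(117.78), 'phase': np.float64(-2.356428473432687), 'idx': np.float64(0.74)}
scene0 {'c': array([ 0.25, -0.7 ]), 'conc': np.float64(0.94), 'zero_minus_idx': np.float64(80.16), 'phase': np.float64(0.2132945479825774), 'idx': np.float64(0.16)}
s8 {'c': array([ 0.15, -0.49]), 'conc': np.float64(0.976), 'zero_minus_idx': np.float64(118.25), 'phase': np.float64(-1.9573219078270292), 'idx': np.float64(-0.14)}
```

servo_tool(
  moves=[-0.16,-0.046,0,0,0,-0.16,-0.046,0,0,0,-0.16,-0.046,-0.1,0,0,-0.16,-0.046,-0.2,0,0,-0.16,-0.046,-0.28,0,0,-0.16,-0.046,-0.28,0,0,-0.14,-0.042,-0.28,0,0,-0.131,-0.04,-0.28,0,0,-0.13,-0.04,-0.28,0,0,-0.129,-0.04,-0.28,0,0,-0.129,-0.04,-0.28,0,0],
)

```text
t: 7.1
eef_pos: [423.9, 42.9, 103.3]
tcp_rot: [3.142, -0.001, -2.955]
ft_force: [-6.0, -1.3, -3.3]
opening: 0.004
grip_force: 2.7
```

Run:
```python
from h import *
for i in 'ab': snap('scene','s9'+i); print(red('s9'+i), reading('s9'+i))
print(red('s7'),reading('s7'),state()['ft_force'],state()['eef_pos'])
```

```text
[(6, array([-20. ,  26.2]), np.float64(127.4))] {'c': array([2.26, 0.86]), 'conc': np.float64(0.02), 'zero_minus_idx': np.float64(nan), 'phase': np.float64(nan), 'idx': np.float64(nan)}
[(6, array([-20. ,  26.2]), np.float64(127.4))] {'c': array([2.29, 1.14]), 'conc': np.float64(0.02), 'zero_minus_idx': np.float64(nan), 'phase': np.float64(nan), 'idx': np.float64(nan)}
[(7, array([-15.4,  29.6]), np.float64(117.4))] {'c': array([1.77, 0.54]), 'conc': np.float64(0.019), 'zero_minus_idx': np.float64(nan), 'phase': np.float64(nan), 'idx': np.float64(nan)} [-5.3066234  -1.34313581 -2.2702728 ] [423.88163455  42.85120899 103.31297145]h.py:41: RuntimeWarning: invalid value encountered in scalar divide
  A=(a*z).sum()/z.sum(); I=(a*i).sum()/i.sum()
```

servo_tool(
  moves=[-0.03,-0.006,0,0,0,-0.03,-0.006,0.1,0,0,0.03,0.01,0.1,0,0,0.09,0.034,0.1,0,0,0.09,0.034,0.1,0,0,0.09,0.034,0.008,0,0,0.09,0.034,0.008,0,0,0.085,0.033,0.008,0,0,0.08,0.032,0.008,0,0,0.08,0.032,0.008,0,0],
)

```text
t: 8.03
eef_pos: [456.6, 55.6, 106.4]
tcp_rot: [-3.141, 0.002, -2.955]
ft_force: [2.6, 0.5, 1.7]
opening: 0.006
grip_force: 1.6
```

Run:
```python
from h import *
snap('scene','s10'); print(red('s10'),state()['ft_force'],state()['eef_pos'])
```

```text
[(7, array([-13.1,  30.4]), np.float64(113.3))] [ 3.36031861 -0.58525035  2.21063246] [456.59800021  55.55246756 106.26412723]
```

servo_tool(
  moves=[0.02,0.004,0,0,0,0.02,0.004,0.09,0,0,-0.05,-0.02,0.09,0,0,-0.11,-0.038,0.09,0,0,-0.11,-0.038,0.09,0,0,-0.11,-0.038,-0.01,0,0,-0.11,-0.038,-0.01,0,0,-0.1,-0.036,-0.01,0,0,-0.092,-0.034,-0.01,0,0,-0.09,-0.033,-0.01,0,0,-0.088,-0.033,-0.01,0,0,-0.088,-0.033,-0.01,0,0],
)

```text
t: 9.08
eef_pos: [420.6, 42.5, 101.6]
tcp_rot: [3.141, -0.001, -2.955]
ft_force: [-4.5, -0.5, 0.9]
opening: 0.006
grip_force: 2.2
```

Run:
```python
from h import *
snap('scene','s11'); print(red('s11'),state()['ft_force'],state()['eef_pos'])
```

```text
[(6, array([-12.9,  30.2]), np.float64(113.1))] [-4.42318065 -1.00694253  0.73692683] [420.68233439  42.47169482 101.48918358]
```

servo_tool(
  moves=[0.0005,0,0,0,0,0.001,0,0,0,0,0.0015,0,0,0,0,0.002,0,0,0,0,0.002,0,0,0,0,0.002,0,0,0,0],
)

```text
t: 9.63
eef_pos: [420.9, 42.5, 101.2]
tcp_rot: [3.141, -0.002, -2.955]
ft_force: [-7.3, -0.8, 2.7]
opening: 0.003
grip_force: 3.3
```

Run:
```python
from h import *
snap('scene','s12'); print(red('s12'),state()['ft_force'],state()['eef_pos'])
```

```text
[(6, array([-12.9,  30.2]), np.float64(113.1))] [-7.31463667 -0.48580301  3.22282372] [420.92474912  42.47952208 101.21791256]
```

servo_tool(
  moves=[0.0005,0,0,0,0,0.001,0,0,0,0,0.0015,0,0,0,0,0.002,0,0,0,0,0.002,0,0,0,0,0.002,0,0,0,0],
)

```text
t: 10.18
eef_pos: [421.1, 42.5, 101.2]
tcp_rot: [3.141, -0.003, -2.955]
ft_force: [-8.6, -0.9, 5.9]
opening: 0.004
grip_force: 4.4
```

```bash
cat >> h.py <<'E'
def zr(f):
    p=cv2.imread('pics/'+f+'.png').astype(np.float32); C=np.array([446.3,66,76]); c=px(f,C)
    u,v=np.meshgrid(np.arange(c[0]-40,c[0]+40,.25),np.arange(c[1]-40,c[1]+40,.25))
    im=cv2.remap(p,u.astype(np.float32),v.astype(np.float32),cv2.INTER_LINEAR)
    X=dialangv(f,np.c_[u.ravel(),v.ravel()],C)-[.2,-.6]; b,g,r=[im[...,i].ravel() for i in range(3)]
    a=np.degrees(np.arctan2(X[:,1],X[:,0])); R=np.hypot(X[:,0],X[:,1]); q=np.clip(r-np.maximum(b,g)-25,0,None)*(R>31)*(R<39)*(a>60)*(a<150)
    return (a*q).sum()/q.sum()
E
python3 - <<'E'
from h import *
snap('scene','s13')
for f in 'scene0 s7 s8 s11 s12 s13'.split(): print(f,zr(f))
print(state()['ft_force'],state()['eef_pos'])
E
```

```text
scene0 80.18033254679239
s7 117.25251449795097
s8 118.14447948022158
s11 112.63057900502284
s12 112.6267027593465
s13 112.6345901494481
[-9.48244565 -0.73194369  5.51922929] [421.11529278  42.50022398 101.12995306]
```

servo_tool(
  moves=[0.0005,0,0,0,0,0.001,0,0,0,0,0.0015,0,0,0,0,0.002,0,0,0,0,0.002,0,0,0,0,0.002,0,0,0,0],
)

```text
t: 10.73
eef_pos: [421.6, 42.5, 101.1]
tcp_rot: [3.141, -0.003, -2.955]
ft_force: [-10.9, -2.1, 7.2]
opening: 0.007
grip_force: 5.2
```

Run:
```python
from h import *
snap('scene','s14'); print(zr('s14'),state()['ft_force'],state()['eef_pos'])
```

```text
113.95962281083119 [-11.3782313   -0.75847627   6.15980945] [421.58728189  42.45133839 101.12597539]
```

servo_tool(
  moves=[0.0005,0,0,0,0,0.001,0,0,0,0,0.0015,0,0,0,0,0.002,0,0,0,0,0.002,0,0,0,0,0.002,0,0,0,0],
)

```text
t: 11.28
eef_pos: [422.6, 42.3, 101.2]
tcp_rot: [3.141, -0.003, -2.955]
ft_force: [-10.7, -3.7, 6.6]
opening: 0.006
grip_force: 5.5
```

Run:
```python
from h import *
snap('scene','s15'); print(zr('s15'),state()['ft_force'],state()['eef_pos'])
```

```text
117.62986970717287 [-10.43239595  -4.52632219   7.4881763 ] [422.577254    42.29444251 101.18229274]
```

servo_tool(
  moves=[0.0005,0,0,0,0,0.0008,0,0,0,0,0.0008,0,0,0,0,0.0008,0,0,0,0],
)

```text
t: 11.67
eef_pos: [422.9, 42.3, 101.2]
tcp_rot: [3.141, -0.003, -2.955]
ft_force: [-10.1, -4.5, 7.8]
opening: 0.003
grip_force: 5.5
```

Run:
```python
from h import *
snap('scene','s16'); print(zr('s16'),state()['ft_force'],state()['eef_pos'])
```

```text
119.0979510687255 [-10.2772324   -4.92629676   7.44425235] [422.94014417  42.25891705 101.19047003]
```

servo_tool(
  moves=[-0.01,-0.002,0,0,0,-0.03,-0.006,0,0,0,-0.03,-0.006,0.1,0,0,-0.03,-0.006,0.2,0,0,-0.03,-0.006,0.28,0,0,0.07,0.03,0.28,0,0,0.13,0.04,0.28,0,0,0.13,0.04,0.28,0,0,0.13,0.04,0.28,0,0],
)

```text
t: 12.47
eef_pos: [476.8, 58.5, 212.9]
tcp_rot: [3.142, 0.001, -2.955]
ft_force: [-0.5, 0.0, 0.6]
opening: 0.005
grip_force: 0.0
```

Run:
```python
from h import *
snap('scene','s17'); snap('wrist','w17'); snap('top','t17'); print(zr('s17'),reading('s17'),reading('w17'),reading('t17'),state()['eef_pos'],state()['tcp_rot'])
```

```text
119.09242591941278 {'c': array([ 0.05, -0.66]), 'conc': np.float64(0.965), 'zero_minus_idx': np.float64(118.75), 'phase': np.float64(-0.8459444402256198), 'idx': np.float64(0.06)} {'c': array([-1.5 , -0.36]), 'conc': np.float64(0.461), 'zero_minus_idx': np.float64(118.88), 'phase': np.float64(-1.3854919673840829), 'idx': np.float64(0.69)} {'c': array([ 0.99, -2.  ]), 'conc': np.float64(0.005), 'zero_minus_idx': np.float64(nan), 'phase': np.float64(nan), 'idx': np.float64(nan)} [475.53855526  58.2688618  212.64183978] [ 3.14129104e+00 -7.16151859e-04 -2.95546613e+00]h.py:41: RuntimeWarning: invalid value encountered in scalar divide
  A=(a*z).sum()/z.sum(); I=(a*i).sum()/i.sum()
```

servo_tool(
  moves=[-0.16,-0.046,0,0,0,-0.16,-0.046,0,0,0,-0.16,-0.046,-0.1,0,0,-0.16,-0.046,-0.2,0,0,-0.16,-0.046,-0.28,0,0,-0.16,-0.046,-0.28,0,0,-0.15,-0.043,-0.28,0,0,-0.142,-0.04,-0.28,0,0,-0.14,-0.04,-0.28,0,0,-0.14,-0.04,-0.28,0,0],
)

```text
t: 13.45
eef_pos: [421.2, 42.5, 102.3]
tcp_rot: [-3.141, 0.002, -2.955]
ft_force: [-0.5, -0.3, 0.3]
opening: 0.005
grip_force: 0.3
```

servo_tool(
  moves=[0.001,0,0,0,0,0.002,0,0,0,0,0.003,0,0,0,0,0.004,0,0,0,0,0.005,0,0,0,0,0.006,0,0,0,0,0.007,0,0,0,0,0.0075,0,0,0,0,0.008,0,0,0,0,0.0085,0,0,0,0,0.0085,0,0,0,0,0.0085,0,0,0,0],
)

```text
t: 14.45
eef_pos: [422.6, 42.4, 100.6]
tcp_rot: [3.141, -0.003, -2.955]
ft_force: [-6.9, -3.5, 4.7]
opening: 0.005
grip_force: 3.9
```

Run:
```python
from h import *
snap('scene','s18'); print(zr('s18'),state()['ft_force'],state()['eef_pos'])
```

```text
119.10220034784767 [-7.21021635 -3.47069082  4.32900003] [422.58523393  42.33915433 100.63715577]
```

servo_tool(
  moves=[0.0005,0,0,0,0,0.001,0,0,0,0,0.0015,0,0,0,0,0.002,0,0,0,0,0.002,0,0,0,0,0.002,0,0,0,0],
)

```text
t: 15.0
eef_pos: [422.8, 42.4, 100.6]
tcp_rot: [3.141, -0.004, -2.955]
ft_force: [-10.2, -2.9, 6.1]
opening: 0.006
grip_force: 5.0
```

Run:
```python
from h import *
snap('scene','s19'); print(zr('s19'),state()['ft_force'],state()['eef_pos'])
```

```text
119.09799071889165 [-9.9631437  -2.64182572  5.54528972] [422.77644702  42.34113486 100.56567513]
```

servo_tool(
  moves=[0.0005,0,0,0,0,0.001,0,0,0,0,0.0014,0,0,0,0,0.0014,0,0,0,0,0.0014,0,0,0,0],
)

```text
t: 15.47
eef_pos: [423.1, 42.3, 100.6]
tcp_rot: [3.141, -0.005, -2.955]
ft_force: [-11.1, -3.7, 7.9]
opening: 0.001
grip_force: 5.5
```

Run:
```python
from h import *
snap('scene','s20'); print(zr('s20'),state()['ft_force'],state()['eef_pos'])
```

```text
120.1550083592099 [-11.30796351  -3.91869682   7.19606709] [423.12846121  42.33702142 100.54869239]
```

servo_tool(
  moves=[-0.01,-0.002,0,0,0,-0.03,-0.006,0,0,0,-0.03,-0.006,0.1,0,0,-0.03,-0.006,0.2,0,0,-0.03,-0.006,0.3,0,0.8,-0.03,0.1,0.3,0,0.8,-0.03,0.2,0.3,0,0.8,-0.03,0.3,0.3,0,0.8,-0.03,0.4,0.3,0,0.8,-0.03,0.5,0.3,0,0.8,-0.03,0.5,0.3,0,0.8],
)

```text
t: 16.43
eef_pos: [413.0, 247.5, 220.9]
tcp_rot: [3.14, 0.002, -2.951]
ft_force: [-1.1, -0.7, -0.5]
opening: 0.437
grip_force: 0.0
```

```bash
cat >> h.py <<'E'
def cloud(f):
    q=np.load('pics/'+f+'.npz'); d=q['d']; v,u=np.mgrid[:420,:560]; r=np.stack([u,v,np.ones_like(u)],-1)@np.linalg.inv(q['K']).T
    P=(r*d[...,None]-q['t'].ravel())@q['R']; P[d==0]=np.nan; return P
def comp(f,n,c,rad,z0,z1):
    P=cloud(f); m=(np.hypot(P[...,0]-c[0],P[...,1]-c[1])<rad)&(P[...,2]>z0)&(P[...,2]<z1); Q=P[m]
    if len(Q)<5: print(f,n,'none');return
    print(f,n,m.sum(),'mid',np.round((Q.min(0)+Q.max(0))/2,1),'ext',np.round(np.ptp(Q,axis=0),1),'ztop',Q[:,2].max().round(1))
E
python3 - <<'E'
from h import *
snap('scene','s21'); print(zr('s21'),reading('s21'),state()['eef_pos'])
snap('wrist','w21')
comp('w21','shk',(452,361),40,95,125);comp('w21','50',(369,305),20,33,65);comp('w21','100',(386,252),20,33,65)
comp('w21','20',(413,177),20,33,65)
E
```

```text
120.13197162437383 {'c': array([ 8.35492262e+07, -5.58721452e+08]), 'conc': np.float64(1.0), 'zero_minus_idx': np.float64(nan), 'phase': np.float64(nan), 'idx': np.float64(nan)} [412.76910485 245.09449285 220.56798119]
w21 shk 254 mid [442.  360.2 102.7] ext [12.9 28.1 14.9] ztop 110.1
w21 50 323 mid [368.4 305.8  43.2] ext [20.  19.6 19.4] ztop 52.9
w21 100 514 mid [385.7 253.1  45.8] ext [25.2 25.1 24.9] ztop 58.2
w21 20 166 mid [413.2 177.8  39.9] ext [14.2 15.  13.7] ztop 46.8h.py:41: RuntimeWarning: invalid value encountered in scalar divide
  A=(a*z).sum()/z.sum(); I=(a*i).sum()/i.sum()
```

servo_tool(
  moves=[0.05,0.1,0,0,0.8,0.098,0.2,0,0,0.8,0.098,0.29,0,0,0.8,0.098,0.29,0,0,0.8,0.098,0.29,-0.1,0,0.8,0.098,0.29,-0.2,0,0.8,0.098,0.29,-0.3,0,0.8,0.098,0.29,-0.38,0,0.8,0.098,0.29,-0.42,0,0.8,0.098,0.29,-0.42,0,0.8],
)

```text
t: 17.37
eef_pos: [451.5, 355.8, 49.5]
tcp_rot: [-3.139, -0.006, -2.957]
ft_force: [-0.3, 0.6, 0.2]
opening: 0.802
grip_force: 0.0
```

servo_tool(
  moves=[0,0,0,0,0.2,0,0,0,0,0.2,0,0,0,0,0.2,0,0,0,0,0.2,0,0,0,0,0.2,0,0,0,0,0.2,0,0,0,0,0.2,0,0,0,0,0.2],
)

```text
t: 18.03
eef_pos: [452.7, 358.8, 53.7]
tcp_rot: [3.141, 0.001, -2.955]
ft_force: [-1.0, 1.3, 6.8]
opening: 0.429
grip_force: 30.0
```

servo_tool(
  moves=[0,0,0.05,0,0.2,0,0,0.14,0,0.2,0,0,0.23,0,0.2,0,0,0.32,0,0.2,0.03,-0.09,0.37,0,0.2,0.06,-0.18,0.37,0,0.2,0.09,-0.27,0.37,0,0.2,0.12,-0.36,0.37,0,0.2,0.145,-0.43,0.37,0,0.2,0.157,-0.467,0.37,0,0.2,0.157,-0.467,0.37,0,0.2,0.157,-0.467,0.37,0,0.2],
)

```text
t: 19.03
eef_pos: [515.3, 171.1, 200.8]
tcp_rot: [3.141, -0.0, -2.957]
ft_force: [0.2, 0.5, -1.1]
opening: 0.433
grip_force: 30.0
```

Run:
```python
from h import *
s=state();print(s['eef_pos'],s['opening'])
snap('scene','s22');snap('top','t22');print(zr('s22'))
comp('s22','load',(515,173),70,108,119);comp('s22','shaker',s['eef_pos'][:2],35,140,200)
comp('s22','50',(368.5,305.5),20,33,65);comp('s22','20',(413,177.7),20,33,65);comp('t22','sq',(549,0),75,85,102);comp('s22','sq',(549,0),75,85,102)
```

```text
[515.29032471 171.06229799 200.80487545] 0.4325843758270962
120.11003752013616
s22 load 2332 mid [516.2 171.2 112.9] ext [116.4 115.7   8.4] ztop 117.1
s22 shaker 226 mid [508.8 168.2 186.8] ext [27.5 36.  26. ] ztop 199.8
s22 50 127 mid [369.5 304.5  44.2] ext [18.8 21.5 21.4] ztop 54.9
s22 20 67 mid [413.8 175.9  41.4] ext [15.4 14.6 16.3] ztop 49.5
t22 sq 2634 mid [542.6  -1.3  93.2] ext [125.5 101.   16.3] ztop 101.4
s22 sq 2253 mid [544.   10.   92.7] ext [127.2 129.7  15.3] ztop 100.3
```

servo_tool(
  moves=[0,0,-0.06,0,0.2,0,0,-0.12,0,0.2,0,0,-0.14,0,0.2,0,0,-0.15,0,0.2,0,0,-0.16,0,0.2,0,0,-0.17,0,0.2,0,0,-0.178,0,0.2,0,0,-0.185,0,0.2,0,0,-0.185,0,0.2,0,0,-0.185,0,0.2],
)

```text
t: 19.97
eef_pos: [515.4, 171.6, 127.1]
tcp_rot: [3.141, 0.0, -2.955]
ft_force: [-0.2, -0.1, 0.6]
opening: 0.434
grip_force: 30.0
```

servo_tool(
  moves=[0,0,0,0,0.47,0,0,0,0,0.5,0,0,0,0,0.7,0,0,0,0,0.7,0,0,0,0,0.7,0,0,0,0,0.7,0,0,0.08,0,0.7,0,0,0.18,0,0.7,0,0,0.28,0,0.7,0,0,0.35,0,0.7,0,0,0.35,0,0.7],
)

```text
t: 20.88
eef_pos: [517.0, 172.0, 272.7]
tcp_rot: [3.141, 0.009, -2.955]
ft_force: [0.4, 0.6, -0.4]
opening: 0.701
grip_force: 0.0
```

Run:
```python
from h import *
s=state();print(s['t'],s['eef_pos'],s['opening'])
snap('scene','s23');print(zr('s23'))
comp('s23','load',(516,172),70,85,119);comp('s23','shaker',(515,171),40,130,200);comp('s23','sq',(549,0),40,85,120)
```

```text
20.8833 [516.98176041 172.01694059 272.66150944] 0.7011208961328027
120.10473397804964
s23 load 1982 mid [516.4 166.6 102. ] ext [115.9 124.1  33.9] ztop 119.0
s23 shaker 692 mid [511.9 170.1 158.5] ext [36.2 40.3 56.9] ztop 187.0
s23 sq 1256 mid [549.   -0.  112.6] ext [79.7 78.2  7.2] ztop 116.2
```

servo_tool(
  moves=[-0.09,0.07,0,0,0.45,-0.16,0.14,0,0,0.45,-0.23,0.21,0,0,0.45,-0.3,0.28,-0.05,0,0.45,-0.367,0.333,-0.1,0,0.45,-0.367,0.333,-0.2,0,0.45,-0.367,0.333,-0.3,0,0.45,-0.367,0.333,-0.4,0,0.45,-0.367,0.333,-0.48,0,0.45,-0.367,0.333,-0.53,0,0.45,-0.367,0.333,-0.53,0,0.45],
)

```text
t: 21.85
eef_pos: [366.3, 303.4, 50.7]
tcp_rot: [-3.139, -0.007, -2.955]
ft_force: [-0.5, -0.2, -0.3]
opening: 0.45
grip_force: 0.0
```

Run:
```python
from h import *
s=state();print(s['t'],s['eef_pos'],s['tcp_rot'],s['opening'])
```

```text
21.85 [366.27618651 303.40930278  50.67404413] [-3.1388061  -0.0074488  -2.95535405] 0.4498157885279839
```

servo_tool(
  moves=[0,0,-0.03,0,0.45,0,0,-0.0625,0,0.45,0,0,-0.0625,0,0.45,0,0,-0.0625,0,0.1,0,0,-0.0625,0,0.1,0,0,-0.0625,0,0.1,0,0,-0.0625,0,0.1,0,0,-0.0625,0,0.1,0,0,-0.0625,0,0.1],
)

```text
t: 22.6
eef_pos: [368.8, 305.0, 30.6]
tcp_rot: [3.141, 0.001, -2.955]
ft_force: [-1.7, -0.4, 8.1]
opening: 0.201
grip_force: 30.0
```

servo_tool(
  moves=[0,0,0.08,0,0.1,0,0,0.18,0,0.1,0,0,0.28,0,0.1,0,0,0.38,0,0.1,0,0,0.48,0,0.1,0.05,-0.08,0.52,0,0.1,0.1,-0.15,0.52,0,0.1,0.15,-0.22,0.52,0,0.1,0.2,-0.3,0.52,0,0.1,0.25,-0.38,0.52,0,0.1,0.25,-0.38,0.52,0,0.1],
)

```text
t: 23.52
eef_pos: [471.1, 148.6, 238.0]
tcp_rot: [-3.141, 0.001, -2.959]
ft_force: [0.1, 0.1, -1.5]
opening: 0.209
grip_force: 30.0
```

servo_tool(
  moves=[0.05,-0.08,0,0,0.1,0.1,-0.15,0,0,0.1,0.15,-0.22,0,0,0.1,0.2,-0.3,0,0,0.1,0.25,-0.36,0,0,0.1,0.255,-0.372,0,0,0.1,0.255,-0.372,-0.08,0,0.1,0.255,-0.372,-0.16,0,0.1,0.255,-0.372,-0.22,0,0.1,0.255,-0.372,-0.22,0,0.1,0.255,-0.372,-0.22,0,0.1],
)

```text
t: 24.43
eef_pos: [570.0, 4.4, 149.7]
tcp_rot: [3.141, -0.002, -2.955]
ft_force: [0.5, -0.3, -0.1]
opening: 0.203
grip_force: 30.0
```

Run:
```python
from h import *
s=state();print(s['t'],s['eef_pos'],s['tcp_rot'],s['opening'])
snap('scene','s24');print(zr('s24'));comp('s24','sq',(549,0),75,106,120);comp('s24','shaker',(515,171),30,150,200)
```

```text
24.4333 [570.02576995   4.41166527 149.71377033] [ 3.14084756e+00 -1.95293099e-03 -2.95507428e+00] 0.2030321880851579
120.14898445421763
s24 sq 2013 mid [553.5   9.1 112.1] ext [108.2 126.9  12.1] ztop 118.1
s24 shaker 454 mid [513.  171.  168.7] ext [29.7 34.3 37.3] ztop 187.4
```

servo_tool(
  moves=[0,0,-0.04,0,0.1,0,0,-0.06,0,0.1,0,0,-0.07,0,0.1,0,0,-0.077,0,0.1,0,0,-0.081,0,0.1,0,0,-0.081,0,0.1,0,0,-0.081,0,0.22,0,0,-0.081,0,0.4,0,0,-0.081,0,0.4,0,0,-0.081,0,0.4,0,0,-0.081,0,0.4],
)

```text
t: 25.4
eef_pos: [570.5, 4.0, 117.6]
tcp_rot: [3.142, 0.0, -2.955]
ft_force: [-0.7, 0.5, 0.7]
opening: 0.389
grip_force: 0.0
```

servo_tool(
  moves=[0,0,0.03,0,0.4,0,0,0.1,0,0.4,0,0,0.2,0,0.4,0,0,0.25,0,0.4,-0.05,0.07,0.25,0,0.4,-0.1,0.14,0.25,0,0.4,-0.15,0.21,0.25,0,0.4,-0.2,0.28,0.25,0,0.4,-0.2,0.28,0.25,0,0.4,-0.2,0.28,0.25,0,0.4],
)

```text
t: 26.23
eef_pos: [489.9, 117.0, 217.9]
tcp_rot: [-3.142, 0.001, -2.953]
ft_force: [0.2, -0.1, 0.9]
opening: 0.399
grip_force: 0.0
```

Run:
```python
from h import *
s=state();print(s['t'],s['eef_pos'],s['opening'])
snap('scene','s25');p,d=snap('wrist','w25');print(zr('s25'));comp('s25','sq',(540,-5),25,95,125);comp('s25','50',(570.5,4),17,122,150)
comp('s25','20',(413,177.7),20,33,65);comp('w25','20',(413,177.7),20,33,65)
```

```text
26.2333 [489.89403254 117.04566964 217.88639016] 0.3994782260090379
120.12245643781755
s25 sq 526 mid [540.   -5.  116.9] ext [49.7 49.2 16. ] ztop 124.9
s25 50 121 mid [570.1   3.4 131.5] ext [19.  19.4 18.6] ztop 140.8
s25 20 66 mid [413.6 175.6  42. ] ext [13.9 14.2 16. ] ztop 50.0
w25 20 194 mid [413.5 177.4  40.2] ext [15.1 15.1 14.1] ztop 47.2
```

servo_tool(
  moves=[-0.07,0.055,0,0,0.35,-0.14,0.11,0,0,0.35,-0.192,0.151,0,0,0.35,-0.192,0.151,-0.05,0,0.35,-0.192,0.151,-0.15,0,0.35,-0.192,0.151,-0.25,0,0.35,-0.192,0.151,-0.35,0,0.35,-0.192,0.151,-0.42,0,0.35,-0.192,0.151,-0.45,0,0.35,-0.192,0.151,-0.465,0,0.35,-0.192,0.151,-0.472,0,0.35,-0.192,0.151,-0.472,0,0.35],
)

```text
t: 27.33
eef_pos: [414.3, 176.0, 28.6]
tcp_rot: [3.142, 0.0, -2.956]
ft_force: [-0.5, -0.0, -0.2]
opening: 0.35
grip_force: 0.0
```

servo_tool(
  moves=[0,0,0,0,0.08,0,0,0,0,0.08,0,0,0,0,0.08,0,0,0,0,0.08,0,0,0,0,0.08,0,0,0,0,0.08,0,0,0,0,0.08],
)

```text
t: 27.92
eef_pos: [414.1, 176.5, 29.3]
tcp_rot: [3.141, 0.002, -2.955]
ft_force: [0.0, -0.5, 7.4]
opening: 0.147
grip_force: 30.0
```

servo_tool(
  moves=[0,0,0.08,0,0.08,0,0,0.18,0,0.08,0,0,0.28,0,0.08,0,0,0.38,0,0.08,0,0,0.45,0,0.08,0.05,-0.08,0.45,0,0.08,0.1,-0.16,0.45,0,0.08,0.15,-0.24,0.45,0,0.08,0.2,-0.32,0.45,0,0.08,0.25,-0.4,0.45,0,0.08,0.293,-0.45,0.45,0,0.08,0.293,-0.45,0.45,0,0.08],
)

```text
t: 28.92
eef_pos: [533.3, -7.1, 208.6]
tcp_rot: [-3.141, 0.001, -2.958]
ft_force: [0.6, -0.0, -0.7]
opening: 0.145
grip_force: 30.0
```

servo_tool(
  moves=[0,0,0,0,0.08,0,0,-0.06,0,0.08,0,0,-0.12,0,0.08,0,0,-0.16,0,0.08,0,0,-0.18,0,0.08,0,0,-0.18,0,0.08,0,0,-0.18,0,0.08],
)

```text
t: 29.5
eef_pos: [530.8, -3.0, 137.2]
tcp_rot: [3.141, -0.0, -2.955]
ft_force: [-0.4, -0.0, 0.5]
opening: 0.144
grip_force: 30.0
```

Run:
```python
from h import *
s=state();print(s['t'],s['eef_pos'],s['tcp_rot'],s['opening'])
snap('scene','s26');print(zr('s26'));comp('s26','50',(570.5,4),17,122,150)
```

```text
29.5 [530.75198235  -2.96701849 137.16188199] [ 3.14142697e+00 -2.60059925e-05 -2.95451295e+00] 0.14382980557240838
120.15147156001888
s26 50 83 mid [570.5   5.6 131.4] ext [17.1 14.8 18.7] ztop 140.7
```

Lower slowly from 137 to 109.5, let it settle, then release.

servo_tool(
  moves=[0,0,-0.03,0,0.08,0,0,-0.04,0,0.08,0,0,-0.047,0,0.08,0,0,-0.052,0,0.08,0,0,-0.056,0,0.08,0,0,-0.06,0,0.08,0,0,-0.064,0,0.08,0,0,-0.068,0,0.08,0,0,-0.068,0,0.08,0,0,-0.068,0,0.08,0,0,-0.068,0,0.08,0,0,-0.068,0,0.08],
)

```text
t: 30.55
eef_pos: [530.9, -3.6, 109.5]
tcp_rot: [3.142, 0.0, -2.955]
ft_force: [0.2, 0.1, -0.4]
opening: 0.148
grip_force: 30.0
```

servo_tool(
  moves=[0,0,0,0,0.16,0,0,0,0,0.2,0,0,0,0,0.3,0,0,0,0,0.35,0,0,0,0,0.35,0,0,0,0,0.35,0,0,0.03,0,0.35,0,0,0.1,0,0.35,0,0,0.2,0,0.35,0,0,0.3,0,0.35],
)

```text
t: 31.38
eef_pos: [530.3, -3.5, 230.4]
tcp_rot: [3.141, -0.002, -2.955]
ft_force: [1.3, 0.0, -0.6]
opening: 0.35
grip_force: 0.0
```

servo_tool(
  moves=[-0.1,0.05,0.08,0,0.35,-0.2,0.2,0.1,0,0.35,-0.2,0.3,0.1,0,0.35,-0.2,0.4,0.1,0,0.35,-0.2,0.5,0.1,0,0.35,-0.2,0.6,0.1,0,0.35,-0.2,0.7,0.1,0,0.35,-0.2,0.7,0.1,0,0.35,-0.2,0.7,0.1,0,0.35,-0.2,0.7,0.1,0,0.35,-0.2,0.7,0.1,0,0.35,-0.2,0.7,0.1,0,0.35],
)

```text
t: 32.38
eef_pos: [450.9, 275.4, 269.5]
tcp_rot: [-3.141, -0.0, -2.956]
ft_force: [-0.4, -0.5, 0.5]
opening: 0.353
grip_force: 0.0
```

Run:
```python
from h import *
s=state();print(s['t'],s['eef_pos'],s['qvel'])
p,_=snap('scene','s27');t,_=snap('top','t27');print(zr('s27'),reading('s27'))
for f in('s27','t27'):
    comp(f,'sq',(560,-30),14,85,125);comp(f,'load',(500,150),14,85,125);comp(f,'50',(570.5,4),17,113,150);comp(f,'20',(531,-3.5),14,110,150)
A=p[140:310,190:400];cv2.imwrite('pics/c27.png',cv2.resize(A,None,fx=3.5,fy=3.5,interpolation=cv2.INTER_CUBIC))
```

```text
32.3833 [450.94642543 275.36056089 269.46889014] [-0.00852045 -0.00286087 -0.00027288  0.00054271 -0.00096609  0.00489858]
120.09881953539318 {'c': array([ 0.29, -0.95]), 'conc': np.float64(0.958), 'zero_minus_idx': np.float64(119.53), 'phase': np.float64(0.026466602924608895), 'idx': np.float64(0.34)}
s27 sq 158 mid [560.  -30.  105.1] ext [27.3 26.7  5.7] ztop 107.9
s27 load 206 mid [500.  149.9 113. ] ext [27.9 27.6 23.8] ztop 124.9
s27 50 130 mid [570.    3.3 123.4] ext [19.5 19.8 20.8] ztop 133.8
s27 20 82 mid [529.5  -3.8 119.3] ext [13.1 14.5 18.2] ztop 128.4
t27 sq 197 mid [559.6 -30.1 104.8] ext [26.9 27.7  9.3] ztop 109.5
t27 load 187 mid [500.1 150.  104.4] ext [26.7 27.6  7.7] ztop 108.2
t27 50 114 mid [570.2   6.4 123.8] ext [20.3 19.6 21.5] ztop 134.5
t27 20 66 mid [529.9  -1.2 119.7] ext [15.  14.6 19. ] ztop 129.2
```

View pics/c27.png

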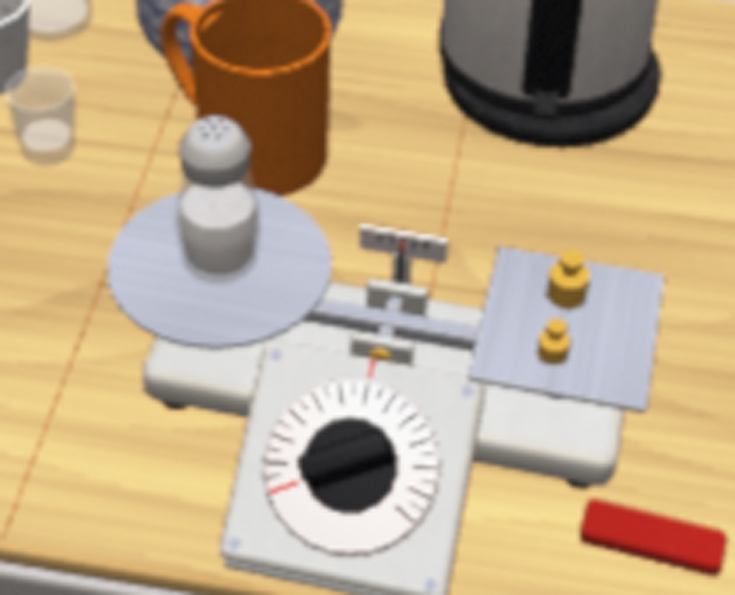

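The picture shows the shaker upright on the round platform (215,200). The 50 g and 20 g weights are on the square one (568,280 and 553,345). The pointer is at the red mark (402,245), the 60 mark is at the index (372,368), and the mug, glass and lighter have not moved.

servo_tool(
  moves=[0,0,0,0,0.35,0,0,0,0,0.35,0,0,0,0,0.35,0,0,0,0,0.35,0,0,0,0,0.35,0,0,0,0,0.35,0,0,0,0,0.35,0,0,0,0,0.35,0,0,0,0,0.35,0,0,0,0,0.35,0,0,0,0,0.35,0,0,0,0,0.35],
)

```text
t: 33.48
eef_pos: [450.9, 276.4, 269.5]
tcp_rot: [3.141, 0.0, -2.955]
ft_force: [-1.2, -0.8, 0.2]
opening: 0.35
grip_force: 0.0
```

Run:
```python
from h import *
snap('top','t28');comp('t28','sq',(560,-30),14,85,125);comp('t28','load',(500,150),14,85,125)
print(job_done())
```

```text
t28 sq 196 mid [559.6 -29.9 104.7] ext [27.  27.5  9. ] ztop 109.2
t28 load 188 mid [499.9 150.1 104.4] ext [26.6 27.6  8.7] ztop 108.7
the job is handed in; nothing more can be done
None
```

I handed in the job at about 33 s: the dial reads 60, the shaker is on the round platform, the 50 g and 20 g weights are on the square one, and the beam floats level, so the salt weighs 70 g; while I was setting the dial it overshot to about 64 and had to be turned back, and one fingertip push on its knob reached about 42 N.

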